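# Hang the long shelf bracket on the slotted upright

### The job

Hang the longer of the two grey shelf brackets on the slotted upright: push both its hook tabs into the upper pair of slots until its back plate is against the upright, then lower it until the hooks are fully engaged, and let go. Leave the shorter bracket where it stands.

Things in the scene. Friction and masses are not known exactly. Their poses are not given: they have to be found in the camera images.
- long_shelf_grip (a point): Grip lug of the longer bracket, to be hung: grey steel L, shelf plate 130 long (x) x 90 wide (y) x 5 mm, standing on the table, back plate 110 mm tall at its +x end. The lug rises from the shelf's middle: 14 mm thick (y), 50 mm long (x), top 20 mm above this point, at least 45 mm of it below. Point: 65 mm before the back plate's rear face, 95 mm above the underside. z up; 0.2 to 0.35 kg.
- long_shelf_tabs (a point): Midpoint between the longer bracket's two hook tabs: on the back plate's rear face, at the height of the tab necks' undersides, 65 mm in +x and 10 mm below the lug point. Tabs at y = +-30 mm, 14 mm wide, stick out 18 mm in +x; necks 8 mm high; hooks begin 12 mm behind the plate and turn down to 20 mm below this point. Same axes as the lug point.
- upper_slots (a point): Dark steel slotted upright, fixed: sheet 130 wide, 6 thick, 250 mm tall. Point: on its front face, midway between the two upper slots, at their lower edges. x goes into the sheet from the hanging side, z up. Slots centred at y = +-30 mm, 30 mm wide, 50 mm tall from this point up; sheet ends 65 mm above it. An equal lower pair, 85 mm down, is not used. A hung bracket rests its necks on these edges and droops some 4 degrees.
- short_shelf_grip (a point): Grip lug of the shorter bracket, to be left alone: like the longer one, with the same hook tabs, lug and back plate, but its shelf plate is 80 mm long (x). Point: 20 mm below the lug's top, 95 mm above the underside, 40 mm before the back plate's rear face. +x points to its back plate, z up.
Not all that is in view belongs to the job. What is shaped like the part that bears long_shelf_grip but brown is not meant.

How it is judged:
By the outcome, as a careful person would: the job done as asked, in the order asked, and still so for the second after the job is handed in, with the robot touching nothing.
It also fails if it takes over 45 s, if anything falls off the work surface, if the arm or the gripper's body presses on something with over 40 N, if the wrist force passes 120 N, or if a joint passes its speed limit or range.

### The arm

A 7-joint arm with a two-finger parallel gripper is mounted at the origin on a cart in front of the work surface, level with it; the furniture and walls round the work are solid. World frame = base frame: x ahead of the robot, y to its left, z up, the work surface at z = 0. Lengths are in m, angles in rad, forces in N, time in s.
With the tool pointing down it reaches from about 0.4 to 0.875 m from the base axis. Payload 19.3 kg.
Tool frame: the origin (TCP) lies on the mounting face of the last link; the fingertips stand 173 mm ahead of it and the grasp point (between the pads) lies 155 mm ahead of it (bot.grip_point_offset is the distance from the TCP to the grasp point, in m); z points along the fingers, y is the line along which they close (so a half turn about z gives the same grasp; the last joint's range is limited). The gripper opens to 85 mm and grips with 20 to 120 N. Pads are 22 mm wide; open, the fingers measure 114 mm over their backs; the gripper's body (76 mm by 85 mm) begins 54 mm behind the grasp point. The pads swing forward as they close: fully open they stand 13 mm farther back than shut.
Start: joints at [1.097, 0.521, -0.036, 1.599, 0.021, 1.021, -0.113], TCP at [0.246, -0.575, 0.405] pointing down, gripper open.
Joint ranges: [-2.91, 2.91], [-0.3, 2.13], [-1.5, 1.42], [0.17, 2.43], [-1.26, 4.41], [0.16, 1.93], [-2.52, 2.52]. Speed limits (rad/s): [1.89, 1.89, 2.39, 2.39, 3.01, 3.01, 3.01].

### API

Orientations are given as [roll, pitch, yaw] about the fixed x, y, z axes, in that order (R = Rz(yaw) Ry(pitch) Rx(roll)).
In Python, from workcell import bot gives the robot as it stands.
- The arm moves only by the tool arm_command, never from a script. Its argument "deltas" is a list of rows, each a list of 3 entries, a list of its own where there are three numbers: the shift along the tool's x, y, z in cm, then the turn, a rotation vector about the tool's x, y, z in rad, then the finger opening in cm, from 0 to 8.54. In form: [[[tx, ty, tz], [rx, ry, rz], claw], ...]. A call has 1 to 20 rows; each row shifts and turns the commanded pose from where the row before left it, along the tool's axes as they then stand; what a row does not reach is not made up. A row lasts 1/10 s, in which the tool goes at most 50 mm and 8.59 degrees, less where a joint would pass 70% of its speed; a pose out of reach is approached as far as the arm can. A call with a gripper value outside its range is refused whole. The fingers move at their own pace and stop on an object; "newtons" is the grip in N (left out, the last holds). Time passes only in rows, so rows that do not move let the fingers close. It gives the time, the measured TCP pose, the force, the opening and the grip force at its end, in the units of the state.
- bot.observe(): the state, without advancing time (a new reading comes with each control period).
- bot.grab_frame(name): name is "scene" or "top"; returns a dict with "frame" (480x640x3 uint8, red, green, blue), "K" (3x3 intrinsics, pixels), "rvec" (rotation vector, rad) and "tvec" (3), from world to camera coordinates, as OpenCV has them. Camera axes: x right, y down, z forward; pixel columns grow to the right and rows downward; lengths in m; the calibration is good to about 2 mm. A picture is of the moment at which its call begins. There is no depth.
- bot.job_done(): hands the job in; it is judged then, once.
Trained networks look in a picture, given as the dict that the camera call returned (one of the last four; its "shot" number tells which), for a name from the list of things; names that differ only in an ending like _2 or _b are one class to them, and where a whole thing is asked for, a point or a joint stands for the part that bears it (a point fixed in the world has none). Each returns a list of dicts, best first, with "p" (0 to 1); they miss things now and then, are a little off and sometimes report something else, mostly with a low value. They report only what shows in the picture. A call takes as long as a camera call. They do not tell look-alikes from the thing itself.
- bot.find_in(name, picture): "rect" ([left, top, width, height] in pixels, round what is visible of it).
- bot.mark_of(name, picture): "at" ([column, row] in pixels: a listed point, or the origin of a listed thing).
The state is a dict: "clock": time; "qpos": joint angles; "qd": joint speeds; "joint_efforts": joint torques, N m; "position": TCP position; "tool_rot": TCP orientation; "force": force on the tool from outside, world axes, zero at the start; "moment": the same for the moment, N m; "grip_width": finger opening in m; "finger_force": force on a finger pad.
Only numpy, scipy, OpenCV 4.12 (cv2) and the standard library are available. Lean on these libraries where they do the work, as an engineer would, in place of code of your own. Each camera call takes 0.05 s, during which the arm holds its last target. There are 200 camera calls.

## Working session

There is one attempt and no reset: what is moved stays moved. The work goes in short steps, Python scripts to look and compute and a tool call to move; the robot and the scene stay as the last step left them, time stands still between calls to the robot, and variables do not carry over. Pictures are saved under pics/ and viewed, at most 10 in all, crops included, and the job is handed in when it is done.

Besides the shell and the picture viewer there is one more tool, called after "Call:" in YAML: its name, and indented under it one key for each argument. arm_command: Moves the arm, as the interface text tells. Its arguments: {"type":"object","properties":{"deltas":{"type":"array","items":{"type":"array"}},"newtons":{"type":"number"}},"required":["deltas"]}

```bash
mkdir -p pics
cat > h.py <<'E'
from workcell import bot
import numpy as np, cv2
from scipy.spatial.transform import Rotation as R
def P(f):
    return f["K"]@np.c_[cv2.Rodrigues(np.array(f["rvec"],float))[0],np.array(f["tvec"],float).ravel()]
def proj(f,X):
    p=P(f)@np.r_[X,1]; return p[:2]/p[2]
def tri(fa,a,fb,b):
    X=cv2.triangulatePoints(P(fa),P(fb),np.array(a,float).reshape(2,1),np.array(b,float).reshape(2,1)).ravel(); return X[:3]/X[3]
def onz(f,a,z):
    p=P(f); H=np.c_[p[:,0],p[:,1],p[:,2]*z+p[:,3]]; X=np.linalg.solve(H,np.r_[a,1]); return np.r_[X[:2]/X[2],z]
def save(f,n,crop=None,s=1):
    im=f["frame"][:,:,::-1]
    if crop: l,t,w,h=crop; im=im[t:t+h,l:l+w]
    cv2.imwrite("pics/"+n,cv2.resize(im,None,fx=s,fy=s,interpolation=cv2.INTER_CUBIC))
E
python3 - <<'E'
from h import *
fs={n:bot.grab_frame(n) for n in("scene","top")}
for n,f in fs.items():
    save(f,n+"0.png")
    Rm=cv2.Rodrigues(np.array(f["rvec"],float))[0]; print(n,"cam",-Rm.T@np.array(f["tvec"]).ravel(),f["K"][0][0])
    for t in("long_shelf_grip","long_shelf_tabs","upper_slots","short_shelf_grip"):
        print(t,[(np.round(d["at"]).tolist(),round(d["p"],2)) for d in bot.mark_of(t,f)],[(np.round(d["rect"]).tolist(),round(d["p"],2)) for d in bot.find_in(t,f)] if t!="upper_slots" else "")
s=bot.observe();print(s)
E
```

```text
scene cam [0.04721177 0.62883118 0.81205595] 443.65871421370264
long_shelf_grip [([424.0, 236.0], 0.97), ([256.0, 326.0], 0.71)] [([397.0, 214.0, 54.0, 73.0], 0.7), ([215.0, 296.0, 83.0, 86.0], 0.68)]
long_shelf_tabs [([436.0, 223.0], 0.83), ([232.0, 321.0], 0.73)] [([396.0, 213.0, 55.0, 72.0], 0.72), ([216.0, 297.0, 80.0, 88.0], 0.6)]
upper_slots [([271.0, 213.0], 0.78)] 
short_shelf_grip [([363.0, 197.0], 0.85)] [([344.0, 187.0, 38.0, 49.0], 0.72)]
top cam [0.36580652 0.00264566 1.39978834] 614.6460539816271
long_shelf_grip [([415.0, 308.0], 0.9)] [([181.0, 198.0, 57.0, 77.0], 0.92), ([379.0, 286.0, 76.0, 46.0], 0.71)]
long_shelf_tabs [([204.0, 213.0], 0.65), ([445.0, 310.0], 0.65)] [([380.0, 290.0, 79.0, 41.0], 0.68), ([184.0, 202.0, 55.0, 74.0], 0.62)]
upper_slots [([306.0, 174.0], 0.6)] 
short_shelf_grip [([445.0, 212.0], 0.77)] [([415.0, 182.0, 45.0, 57.0], 0.86)]
{'clock': 0.8, 'qpos': array([ 1.096811  ,  0.52136377, -0.03629614,  1.59951892,  0.0212066 ,
        1.02113251, -0.11281838]), 'qd': array([-2.92784898e-04,  5.59194917e-04, -5.07558037e-04, -7.51767323e-05,
        3.91220183e-04,  5.31701734e-04, -1.23197598e-03]), 'joint_efforts': array([-4.02357191e-04, -9.26778960e+01,  1.97724000e+00, -3.70241547e+01,
        1.78679370e-02,  1.51117005e-03, -1.28882300e-05]), 'position': array([ 0.24552993, -0.57473118,  0.40470663]), 'tool_rot': array([-3.14155577e+00,  1.15259307e-05,  4.03724465e-01]), 'force': array([-0.53024104, -0.1702457 , -0.20856766]), 'moment': array([-0.01038907,  0.00741848,  0.02761172]), 'finger_force': 0.0, 'grip_width': 0.08555344831275463}
```

View pics/scene0.png

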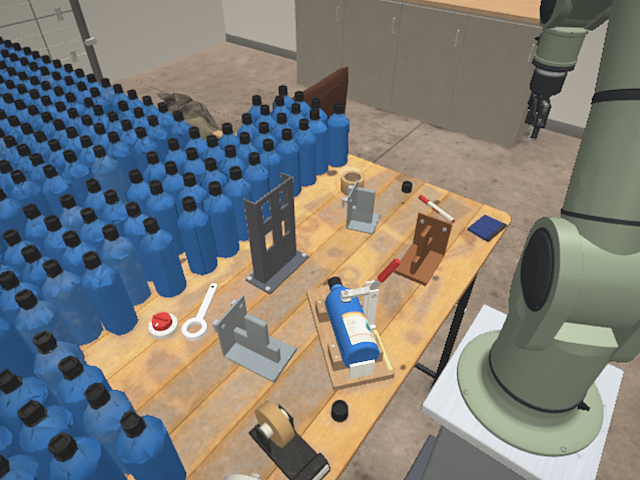

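View pics/top0.png

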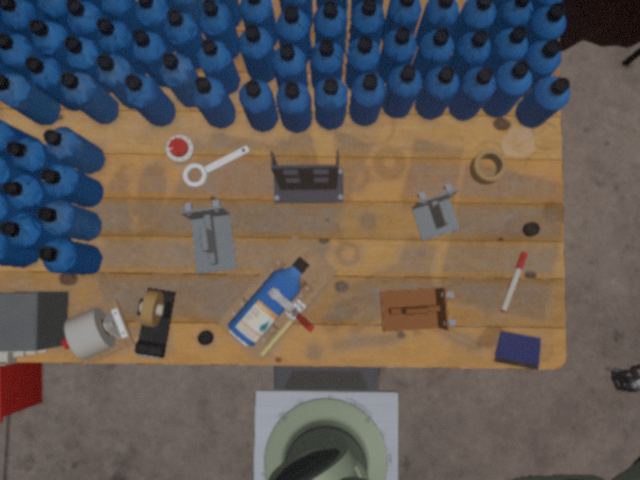

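Candidates for the long bracket are the grey L at scene (256,326) / top (210,240), the brown L at scene (424,236) / top (415,308), and the small grey L at scene (363,197) / top (437,212). The first fits: it is grey and has the longer shelf. The brown one is the decoy and the small grey one is the short bracket. I'll confirm with one enlarged crop of each view.

Run:
```python
from h import *
a=bot.grab_frame("top"); b=bot.grab_frame("scene")
save(a,"top1.png",(170,140,190,140),4.2); save(b,"scene1.png",(205,165,110,220),2.7)
for n,pa,pb in(("tabs",(204,213),(232,321)),("slots",(306,174),(271,213)),("short",(445,212),(363,197))):
    X=tri(a,pa,b,pb); print(n,X.round(4),proj(a,X)-pa,proj(b,X)-pb)
print("lug z=.095 scene",onz(b,(256,326),.095))
```

```text
tabs [0.5374 0.273  0.0728] [-0.31187597 -0.41759969] [1.03094841 0.16311408]
slots [0.6075 0.0505 0.1843] [-1.35205385 -1.90640625] [3.8716274  0.53377259]
short [ 0.5468 -0.249   0.0829] [-0.57625589 -1.0860193 ] [1.81256114 0.20742385]
lug z=.095 scene [0.47739516 0.26457032 0.095     ]
```

View pics/top1.png

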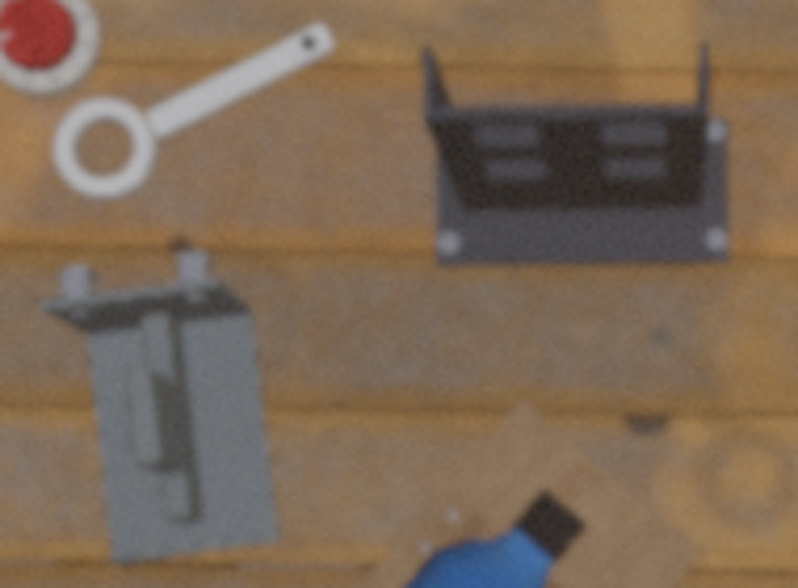

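View pics/scene1.png

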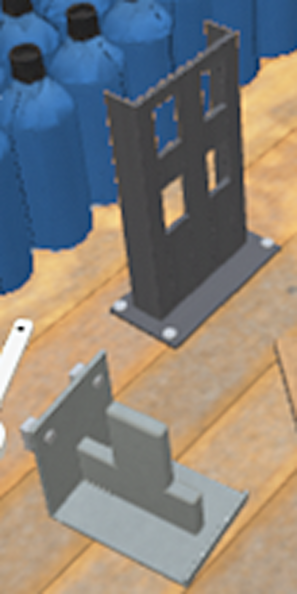

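The crops confirm it. The grey long bracket stands with its tabs at top px (188,207) and (216,203), back plate away from the robot. The upright's slotted front faces the robot, with its top edge from (274,169) to (337,167), and its flanges point away. Next I'll fit both poses from the corners.

```bash
cat > fit.py <<'E'
from h import *
from scipy.optimize import least_squares
def fit(corr,g,zf=True):
    # corr: list (frame, pixel, local xyz); pose x,y,z,yaw
    def r(p):
        Rz=R.from_euler('z',p[3]).as_matrix()
        return np.concatenate([proj(f,Rz@np.array(l)+p[:3])-px for f,px,l in corr]+[[ (p[2]-g[2])*1000]])
    s=least_squares(r,g,loss='soft_l1',x_scale=[.01,.01,.01,.05]); return s.x,r(s.x)
E
python3 - <<'E'
from fit import *
a=bot.grab_frame("top"); b=bot.grab_frame("scene")
T=lambda u,v:np.array([170+u/4.2,140+v/4.2]); S=lambda u,v:np.array([205+u/2.7,165+v/2.7])
# bracket local origin = lug point; x rear face +.065
c=[(a,T(115,562),(-.065,.045,-.09)),(a,T(278,540),(-.065,-.045,-.09)),
(a,T(45,305),(.062,.045,.015)),(a,T(218,283),(.062,-.045,.015)),(a,T(248,315),(.06,-.045,-.09)),
(b,S(185,583),(-.065,.045,-.092)),(b,S(247,493),(-.065,-.045,-.09)),(b,S(50,515),(.062,.045,-.092)),(b,S(22,420),(.063,.045,.015)),(b,S(105,352),(.063,-.045,.015)),
(b,np.array([256,326.]),(0,0,0)),(a,np.array([204,213.]),(.065,0,-.01)),(b,np.array([232,321.]),(.065,0,-.01))]
p,r=fit(c,[.475,.264,.095,.1]);print("long",p.round(4),r[:-1].reshape(-1,2).round(1).tolist())
u=[(a,T(437,122),(0,.065,.065)),(a,T(703,112),(0,-.065,.065)),(b,S(140,106),(0,.065,.065)),(b,S(240,36),(0,-.065,.065)),
(a,np.array([306,174.]),(0,0,0)),(b,np.array([271,213.]),(0,0,0)),
(b,S(155,105),(0,.045,.05)),(b,S(177,150),(0,.015,0)),(b,S(155,163),(0,.045,0)),(b,S(203,73),(0,-.015,.05)),(b,S(203,118),(0,-.015,0))]
p,r=fit(u,[.6,.05,.185,0]);print("slots",p.round(4),r[:-1].reshape(-1,2).round(1).tolist())
E
```

```text
long [0.4774 0.2629 0.0949 0.1384] [[-0.8, -0.3], [-0.1, 0.0], [-1.0, -0.4], [0.2, -0.4], [0.9, -0.7], [0.9, 1.5], [1.0, 1.1], [0.7, 0.2], [3.1, 3.7], [-0.3, -1.4], [0.6, -0.5], [-0.9, -3.2], [-0.8, -4.9]]
slots [0.6036 0.0483 0.185  0.0384] [[-3.8, -0.9], [1.4, -0.1], [-1.4, 0.5], [-0.9, -1.8], [-0.3, -0.0], [5.8, 0.5], [-0.2, 1.9], [2.1, -3.7], [1.7, -1.6], [-0.5, 0.4], [0.7, 1.5]]
```

Call:
arm_command:
  deltas:
    - [[0,0,-1],[0,0,0.133],8.5]
    - [[0,0,-1],[0,0,0.133],8.5]
    - [[2.67,-2.71,0],[0,0,0],8.5]
    - [[2.67,-2.71,0],[0,0,0],8.5]
    - [[2.67,-2.71,0],[0,0,0],8.5]
    - [[2.67,-2.71,0],[0,0,0],8.5]
    - [[2.67,-2.71,0],[0,0,0],8.5]
    - [[2.67,-2.71,0],[0,0,0],8.5]
    - [[2.67,-2.71,0],[0,0,0],8.5]
    - [[2.67,-2.71,0],[0,0,0],8.5]
    - [[2.67,-2.71,0],[0,0,0],8.5]
    - [[0.75,-3.96,0],[0,0,0],8.5]
    - [[0.75,-3.96,0],[0,0,0],8.5]
    - [[0.75,-3.96,0],[0,0,0],8.5]
    - [[0.75,-3.96,0],[0,0,0],8.5]
    - [[0.75,-3.96,0],[0,0,0],8.5]
    - [[0.75,-3.96,0],[0,0,0],8.5]
    - [[0.75,-3.96,0],[0,0,0],8.5]
    - [[0.75,-3.96,0],[0,0,0],8.5]
    - [[0,0,0],[0,0,0],8.5]
  newtons: 60

```text
clock: 3.0
position: [0.466, 0.0266, 0.425]
tool_rot: [-3.14, -0.001, 0.144]
force: [0.2, -1.5, 1.2]
grip_width: 0.0849
finger_force: 0.0
```

Call:
arm_command:
  deltas:
    - [[0.73,-3.87,0],[0,0,0],8.5]
    - [[0.73,-3.87,0],[0,0,0],8.5]
    - [[0.73,-3.87,0],[0,0,0],8.5]
    - [[0.73,-3.87,0],[0,0,0],8.5]
    - [[0.73,-3.87,0],[0,0,0],8.5]
    - [[0.73,-3.87,0],[0,0,0],8.5]
    - [[0,0,3],[0,0,0],8.5]
    - [[0,0,3],[0,0,0],8.5]
    - [[0,0,2.5],[0,0,0],8.5]
    - [[0,0,0],[0,0,0],8.5]
    - [[0,0,0],[0,0,0],8.5]

```text
clock: 4.1
position: [0.4777, 0.2579, 0.3403]
tool_rot: [3.142, 0.0, 0.138]
force: [0.6, -0.1, 0.4]
grip_width: 0.0846
finger_force: 0.0
```

Run:
```python
from h import *
s=bot.observe(); print(s["position"],s["tool_rot"])
b=bot.grab_frame("scene"); save(b,"scene2.png",(190,180,160,220),2.7)
for t in("long_shelf_grip","long_shelf_tabs"): print(t,[(np.round(d["at"],1).tolist(),round(d["p"],2)) for d in bot.mark_of(t,b)])
```

```text
[0.47773825 0.25789788 0.34027075] [3.14158146e+00 1.66206064e-04 1.37612308e-01]
long_shelf_grip [([423.7, 235.5], 0.74), ([274.9, 212.8], 0.66)]
long_shelf_tabs [([435.2, 224.4], 0.97), ([230.7, 319.8], 0.9)]
```

View pics/scene2.png

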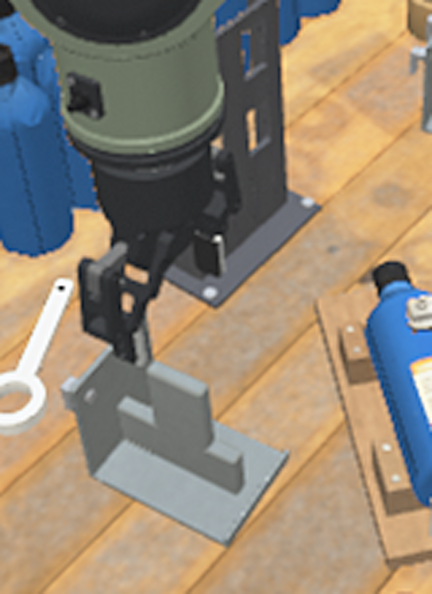

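Call:
arm_command:
  deltas:
    - [[0.05,-0.5,2.5],[0,0,0],8.5]
    - [[0,0,2.5],[0,0,0],8.5]
    - [[0,0,2.2],[0,0,0],8.5]
    - [[0,0,1.8],[0,0,0],8.5]
    - [[0,0,0],[0,0,0],8.5]
    - [[0,0,0],[0,0,0],1]
    - [[0,0,0],[0,0,0],1]
    - [[0,0,0],[0,0,0],1]
    - [[0,0,0],[0,0,0],1]
    - [[0,0,0],[0,0,0],1]
    - [[0,0,0],[0,0,0],1]
    - [[0,0,0],[0,0,0],1]
    - [[0,0,0],[0,0,0],1]
  newtons: 80

```text
clock: 5.55
position: [0.4774, 0.2629, 0.2502]
tool_rot: [-3.141, -0.001, 0.138]
force: [-2.2, -2.1, 7.0]
grip_width: 0.0132
finger_force: 77.8
```

Call:
arm_command:
  deltas:
    - [[0,0,-1],[0,0,0],1]
    - [[0,0,-2],[0,0,0],1]
    - [[0,0,-2.5],[0,0,0],1]
    - [[0,0,-2.5],[0,0,0],1]
    - [[0,0,-2.5],[0,0,0.05],1]
    - [[0,0,-2.5],[0,0,0.05],1]
    - [[0.07,2,0],[0,0,0],1]
    - [[0.07,3,0],[0,0,0],1]
    - [[0.07,3.5,0],[0,0,0],1]
    - [[0.07,3.5,0],[0,0,0],1]
    - [[0.07,3.5,0],[0,0,0],1]
    - [[0.07,3.5,0],[0,0,0],1]
    - [[0.07,2,0],[0,0,0],1]
    - [[0,0.9,0],[0,0,0],1]
    - [[0,0,0],[0,0,0],1]
    - [[0,0,0],[0,0,0],1]

```text
clock: 7.15
position: [0.4904, 0.0453, 0.3799]
tool_rot: [-3.141, -0.0, 0.039]
force: [0.4, 1.5, -3.1]
grip_width: 0.013
finger_force: 78.3
```

Run:
```python
from h import *
s=bot.observe(); print(s["position"],s["tool_rot"],s["force"],s["grip_width"])
b=bot.grab_frame("scene"); save(b,"scene3.png",(200,140,190,150),4)
a=bot.grab_frame("top"); save(a,"top3.png",(250,135,120,100),6)
for f in(a,b):
  for t in("long_shelf_grip","long_shelf_tabs","upper_slots"): print(t,[(np.round(d["at"],1).tolist(),round(d["p"],2)) for d in bot.mark_of(t,f)])
```

```text
[0.49039613 0.04526428 0.37991015] [-3.14102972e+00 -1.09785371e-04  3.86528085e-02] [ 0.37542842  1.45514096 -3.10389909] 0.012992380640769713
long_shelf_grip [([415.1, 307.5], 0.77)]
long_shelf_tabs [([446.3, 308.5], 0.7)]
upper_slots []
long_shelf_grip [([316.5, 219.4], 0.79), ([423.9, 237.0], 0.6)]
long_shelf_tabs [([436.0, 225.1], 0.91), ([294.2, 213.0], 0.56)]
upper_slots [([276.6, 212.9], 0.77)]
```

View pics/scene3.png

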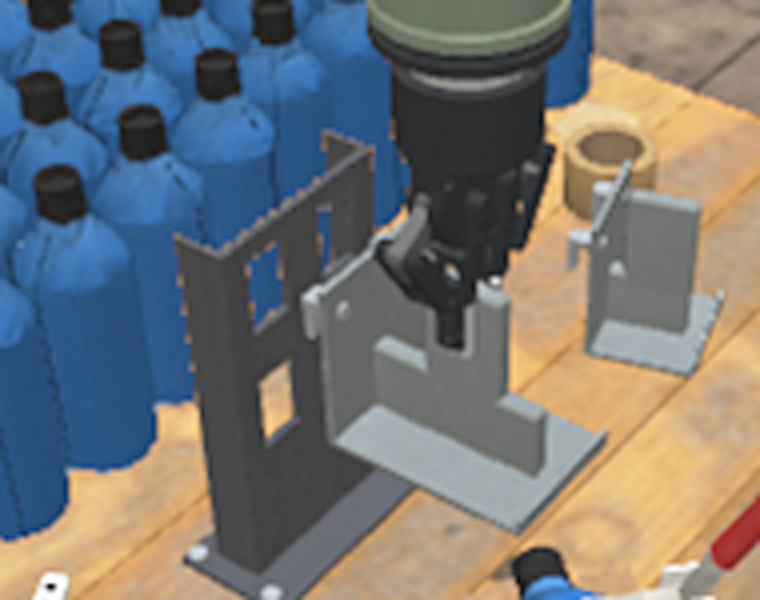

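View pics/top3.png

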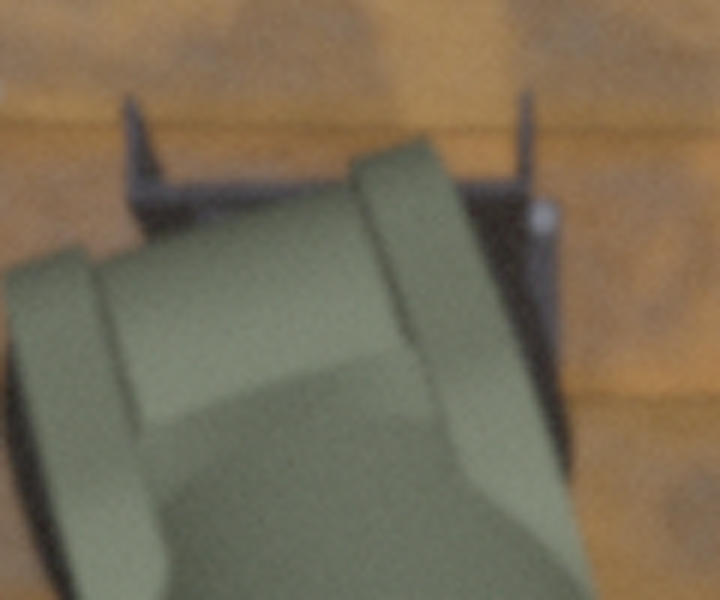

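Run:
```python
from fit import *
a=bot.grab_frame("top"); b=bot.grab_frame("scene")
T=lambda u,v:np.array([250+u/6,135+v/6]); S=lambda u,v:np.array([200+u/4,140+v/4])
u=[(a,T(133,208),(0,.065,.065)),(a,T(528,190),(0,-.065,.065)),(b,S(222,262),(0,.065,.065)),(b,S(373,150),(0,-.065,.065)),
(b,S(248,262),(0,.045,.05)),(b,S(253,340),(0,.045,0)),(b,S(286,318),(0,.015,0)),(b,S(284,232),(0,.015,.05)),
(b,S(258,380),(0,.045,-.035)),(b,S(262,449),(0,.045,-.085)),(b,S(301,422),(0,.015,-.085)),(b,S(298,350),(0,.015,-.035)),(b,S(257,575),(0,.065,-.179))]
p,r=fit(u,[.6,.05,.185,0]);print("slots",p.round(4),r[:-1].reshape(-1,2).round(1).tolist())
p2,r=fit(u[2:],[.6,.05,.185,0]);print("scene only",p2.round(4))
# held bracket check
c=[(b,S(330,440),(.062,.045,-.09)),(b,S(517,525),(-.065,.045,-.09)),(b,S(607,433),(-.065,-.045,-.09)),(b,S(320,292),(.062,.045,.015))]
q,r=fit(c,[.4904,.0453,.2249,.039]);print("long",q.round(4),r[:-1].reshape(-1,2).round(1).tolist())
for X,n in(((.4904+.065,.0478,.2149),"tabs"),(p[:3],"slots")): print(n,proj(b,X),proj(a,X))
```

```text
slots [0.6032 0.0491 0.1848 0.0334] [[-2.3, -1.5], [0.3, 0.2], [-0.3, -0.5], [-0.3, -0.6], [-0.0, 0.5], [0.6, -1.0], [1.0, -2.4], [-0.1, 1.2], [0.6, 0.9], [1.3, -0.3], [-0.4, -0.6], [-1.0, 1.4], [0.2, 0.7]]
scene only [0.6029 0.0494 0.1849 0.0164]
long [0.4925 0.0449 0.2248 0.058 ] [[-0.1, -0.5], [0.8, 0.8], [-0.2, -0.0], [-0.3, -0.3]]
tabs [292.7103514  210.78946895] [305.01956684 195.40453169]
slots [276.67909398 213.73640675] [305.31198019 174.15461317]
```

Call:
arm_command:
  deltas:
    - [[1,0,0],[0,0,0.005],1]
    - [[1,0,0],[0,0,0],1]
    - [[1,0,0],[0,0,0],1]
    - [[0.8,0,0],[0,0,0],1]
    - [[0.4,0,0],[0,0,0],1]
    - [[0,0,0],[0,0,0],1]
    - [[0,0,0],[0,0,0],1]

```text
clock: 8.35
position: [0.5323, 0.0457, 0.3796]
tool_rot: [3.142, 0.0, 0.033]
force: [0.1, 0.2, -3.2]
grip_width: 0.0127
finger_force: 78.3
```

Call:
arm_command:
  deltas:
    - [[0.2,0,0],[0,0,0],1]
    - [[0.2,0,0],[0,0,0],1]
    - [[0,0,0],[0,0,0],1]
    - [[0,0,0],[0,0,0],1]

```text
clock: 8.75
position: [0.5364, 0.0458, 0.3797]
tool_rot: [-3.142, 0.0, 0.033]
force: [-0.5, 0.2, -2.7]
grip_width: 0.0135
finger_force: 78.3
```

Call:
arm_command:
  deltas:
    - [[0.2,0,0],[0,0,0],1]
    - [[0,0,0],[0,0,0],1]
    - [[0,0,0],[0,0,0],1]

```text
clock: 9.05
position: [0.5383, 0.0459, 0.3796]
tool_rot: [-3.142, 0.0, 0.033]
force: [-3.0, 0.8, -2.5]
grip_width: 0.013
finger_force: 78.6
```

Call:
arm_command:
  deltas:
    - [[0.1,0,0],[0,0,0],1]
    - [[0,0,0],[0,0,0],1]
    - [[0,0,0],[0,0,0],1]

```text
clock: 9.35
position: [0.5388, 0.0461, 0.3795]
tool_rot: [-3.142, 0.002, 0.033]
force: [-10.2, 2.1, 0.2]
grip_width: 0.0133
finger_force: 79.1
```

Run:
```python
from h import *
s=bot.observe(); print(s["position"],s["force"],s["moment"])
b=bot.grab_frame("scene"); save(b,"scene4.png",(225,150,120,120),5)
```

```text
[0.53877083 0.04607483 0.37948046] [-10.17231553   2.1314617    0.2034762 ] [ 0.25180557  1.83442082 -0.22785051]
```

View pics/scene4.png

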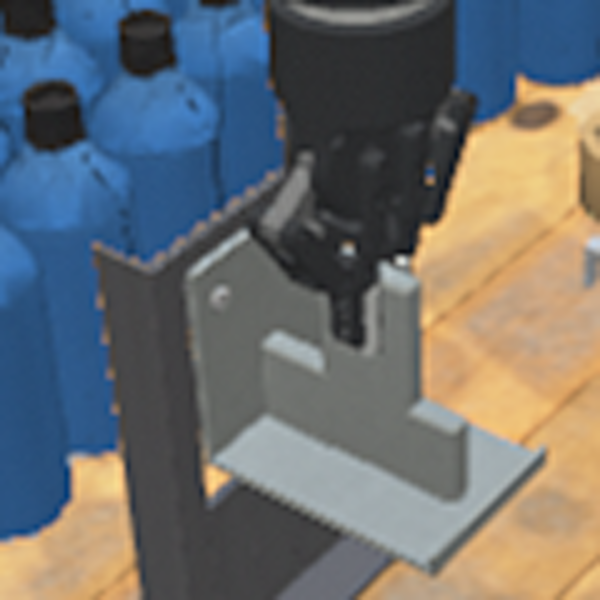

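The tabs are in and the back plate is flush against the upright (about −10 N contact). Lowering.

Call:
arm_command:
  deltas:
    - [[-0.06,0,0.4],[0,0,0],1]
    - [[0,0,0.6],[0,0,0],1]
    - [[0,0,0.6],[0,0,0],1]
    - [[0,0,0.6],[0,0,0],1]
    - [[0,0,0.3],[0,0,0],1]
    - [[0,0,0],[0,0,0],1]
    - [[0,0,0],[0,0,0],1]

```text
clock: 10.1
position: [0.5386, 0.0458, 0.3546]
tool_rot: [3.141, 0.001, 0.033]
force: [-5.5, -0.6, -4.6]
grip_width: 0.0131
finger_force: 78.1
```

Call:
arm_command:
  deltas:
    - [[0,0,0.2],[0,0,0],1]
    - [[0,0,0.1],[0,0,0],1]
    - [[0,0,0],[0,0,0],1]
    - [[0,0,0],[0,0,0],1]

```text
clock: 10.5
position: [0.5386, 0.0459, 0.3519]
tool_rot: [3.141, 0.001, 0.033]
force: [-7.4, -0.3, -1.9]
grip_width: 0.0132
finger_force: 78.8
```

Call:
arm_command:
  deltas:
    - [[0,0,0.15],[0,0,0],1]
    - [[0,0,0],[0,0,0],1]
    - [[0,0,0],[0,0,0],1]

```text
clock: 10.8
position: [0.5386, 0.0458, 0.3504]
tool_rot: [3.141, 0.001, 0.032]
force: [-8.7, -1.0, 0.8]
grip_width: 0.013
finger_force: 78.9
```

Call:
arm_command:
  deltas:
    - [[0,0,0.15],[0,0,0],1]
    - [[0,0,0],[0,0,0],1]
    - [[0,0,0],[0,0,0],1]

```text
clock: 11.1
position: [0.5384, 0.0459, 0.35]
tool_rot: [3.141, 0.0, 0.032]
force: [-16.9, -2.0, 20.9]
grip_width: 0.0129
finger_force: 82.0
```

The necks rest on the slot edges at 21 N, at the expected height. I'll ease the bracket into its natural droop about the plate's lower edge, then let go.

Call:
arm_command:
  deltas:
    - [[-0.05,0,-0.08],[0,0,0],1]
    - [[-0.32,0,0.09],[0,0.013,0],1]
    - [[-0.32,0,0.09],[0,0.013,0],1]
    - [[-0.32,0,0.09],[0,0.013,0],1]
    - [[-0.32,0,0.09],[0,0.013,0],1]
    - [[0,0,0],[0,0,0],1]
    - [[0,0,0],[0,0,0],1]
  newtons: 60

```text
clock: 11.8
position: [0.5256, 0.0454, 0.3462]
tool_rot: [3.141, -0.053, 0.033]
force: [-7.4, -1.0, 5.3]
grip_width: 0.0132
finger_force: 79.5
```

Call:
arm_command:
  deltas:
    - [[0,0,0],[0,0,0],1.6]
    - [[0,0,0],[0,0,0],2.2]
    - [[0,0,0],[0,0,0],3]
    - [[0,0,0],[0,0,0],4]
    - [[0,0,0],[0,0,0],5]
    - [[0,0,0],[0,0,0],5]
    - [[0,0,0],[0,0,0],5]
  newtons: 20

```text
clock: 12.5
position: [0.5257, 0.0455, 0.3457]
tool_rot: [-3.142, -0.052, 0.033]
force: [0.4, -0.6, 0.2]
grip_width: 0.0499
finger_force: 0.0
```

Run:
```python
from h import *
s=bot.observe(); print(s["position"],s["force"],s["grip_width"])
b=bot.grab_frame("scene"); save(b,"scene5.png",(225,150,120,120),5)
```

```text
[0.52565624 0.0454646  0.34565323] [ 0.40827143 -0.64659496  0.17085782] 0.04991303592617967
```

View pics/scene5.png

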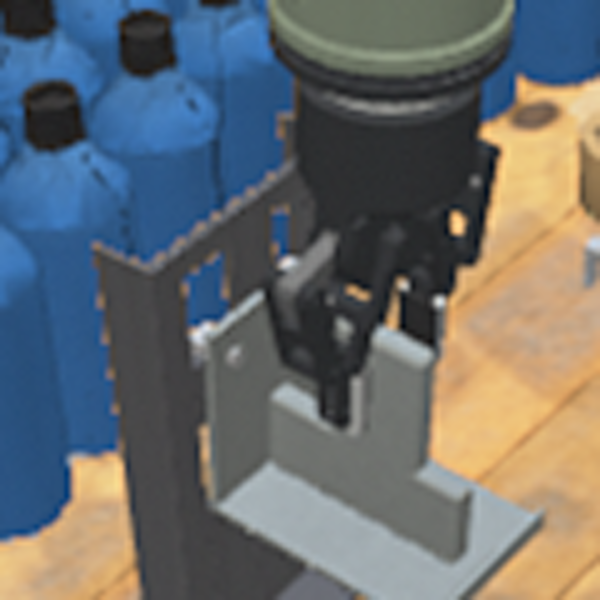

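The bracket hangs with its necks in the upper slots and a slight droop; the tab shows at crop (205,340), and the fingers stand clear on both sides of the lug. Retreating upward.

Call:
arm_command:
  deltas:
    - [[0,0,-1],[0,0,0],5]
    - [[0,0,-2],[0,0,0],5]
    - [[0,0,-2.5],[0,0,0],5]
    - [[0,0,-3],[0,0,0],5]
    - [[-2,0,-3],[0,0,0],5]
    - [[-2,0,-3],[0,0,0],5]
    - [[0,0,0],[0,0,0],5]
    - [[0,0,0],[0,0,0],5]
    - [[0,0,0],[0,0,0],5]
    - [[0,0,0],[0,0,0],5]
    - [[0,0,0],[0,0,0],5]
    - [[0,0,0],[0,0,0],5]

```text
clock: 13.75
position: [0.4783, 0.0439, 0.4879]
tool_rot: [-3.142, -0.051, 0.033]
force: [0.3, 0.5, 0.9]
grip_width: 0.0498
finger_force: 0.0
```

Run:
```python
from h import *
b=bot.grab_frame("scene"); save(b,"scene6.png",(215,140,190,150),4)
```

```text
(no output)
```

View pics/scene6.png

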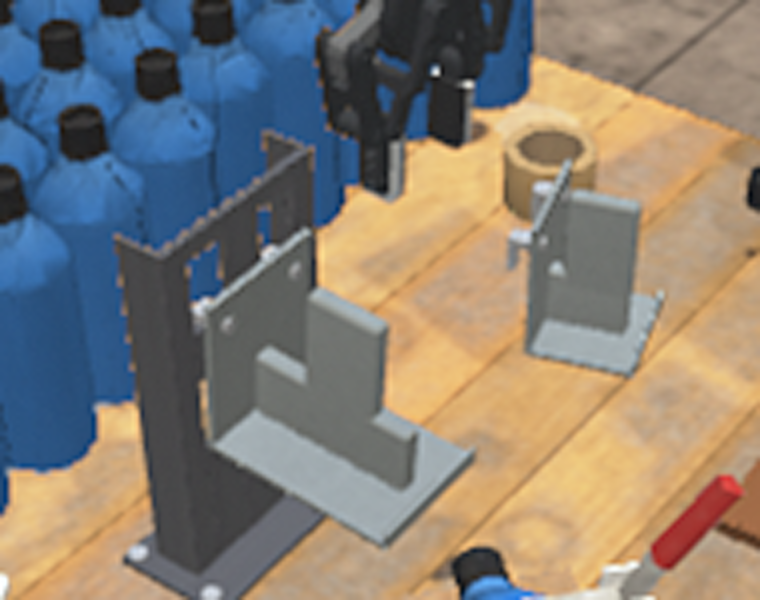

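The long bracket hangs by both tabs, at crop (203,312) and (268,255). The short one stands untouched and the gripper is clear.

```bash
python3 -c "
from workcell import bot
print(bot.job_done())"
```

```text
the job is handed in; nothing more can be done
None
```

The longer grey bracket hangs on the upper slots by both hooks, released with the gripper clear; the shorter one was left untouched, and the job is handed in (about 14 s on the clock).

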